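# Sort the checked gas detectors by status tag

## Robot

A 6-joint arm with a two-finger parallel gripper is mounted at the origin on the work surface. World frame = base frame: x ahead of the robot, y to its left, z up, the work surface at z = 0. Lengths are in mm, angles in degrees, forces in N, time in s.
With the tool pointing down it reaches from about 350 to 850 mm from the base axis. Payload 8.1 kg.
Tool frame: the origin (TCP) lies between the finger pads; the fingertips stand 22 mm ahead of it and the grasp point (between the pads) lies 3 mm ahead of it; z points along the fingers, y is the direction in which the jaws open and shut (so a half turn about z gives the same grasp; the last joint's range is limited). The gripper opens to 85 mm and grips with 20 to 120 N. Pads are 22 mm wide; open, the fingers measure 114 mm over their backs; the gripper's body (76 mm by 85 mm) begins 54 mm behind the grasp point. The pads swing forward as they close: fully open they stand 13 mm farther back than shut.
Start: joints at [-4.893, 7.471, 85.268, -0, 87.261, -4.893], TCP at [600.005, 0.022, 253.292] pointing down, gripper open.
Joint ranges: [-169.43, 169.43], [-51.17, 129.36], [1.28, 143.12], [-76.62, 256.62], [0, 156.53], [-152.29, 152.29]. Speed limits (degrees/s): [136.94, 136.94, 159.86, 180, 180, 180].

## Interface

Orientations are given as [roll, pitch, yaw] about the fixed x, y, z axes, in that order (R = Rz(yaw) Ry(pitch) Rx(roll)).
In Python, from bench import r gives the robot as it stands.
- The arm moves only by the tool drive_tool, never from a script. Its argument "moves" is a list of rows, each a list of 2 entries, a list of its own where there are three numbers: the shift along the world's x, y, z in mm, then the turn about the world's z in degrees. A call has exactly 8 rows; each row is the pose to reach, as a shift and turn from the pose commanded when the call began; what a row does not reach only later rows make up. A row lasts 1/12 s, in which the tool goes at most 41.7 mm and 7.16 degrees, less where a joint would pass 70% of its speed; a pose out of reach is approached as far as the arm can. A call with a gripper value outside its range is refused whole. "fingers" is the finger opening in mm, from 0 to 85.4, set as the call begins (left out, the last holds). The fingers move at their own pace and stop on an object; "squeeze" is the grip in N (left out, the last holds). Time passes only in rows, so rows that repeat a pose let the fingers close, or fill a call up. It gives the time, the measured TCP pose, the force and the opening at its end, in the units of the state.
- r.sense(): the state, without advancing time (a new reading comes with each control period).
- r.snapshot(name): name is "scene" or "side" or "wrist"; returns a dict with "pixels" (384x512x3 uint8, red, green, blue), "camera_matrix" (3x3 intrinsics, pixels), "xyz" and "orientation" of the camera in the world. Camera axes: x right, y down, z forward; pixel columns grow to the right and rows downward; lengths in mm; the calibration is good to about 2 mm. A picture is of the moment at which its call begins. There is no depth.
- r.hand_in(): hands the job in, once; it reports no verdict.
The state is a dict: "time": time; "joint_pos": joint angles; "qd": joint speeds; "joint_efforts": joint torques, N m; "tool_pos": TCP position; "tcp_rot": TCP orientation; "ft_force": force on the tool from outside, world axes, zero at the start; "wrist_torque": the same for the moment, N m; "finger_gap": finger opening in mm.
Only numpy, scipy, OpenCV 4.12 (cv2) and the standard library are available. Lean on these libraries where they do the work, as an engineer would, in place of code of your own. Each camera call takes 0.05 s, during which the arm holds its last target.

## Task

Clear the checked instruments off the service bench: first put the red-tagged faulty gas detector in the red tray, before moving the others; then put both green-tagged detectors in the green tray and the black battery pack in the blue tray. Set each one down gently, not dropped, flat on the tray floor and face up, nothing lying on top of another, and leave the gas bottle, the sensor cell and the grey cap where they stand.

Things in the scene. Friction and masses are not known exactly. Their poses are not given: they have to be found in the camera images.
- passed_a: Yellow gas detector with a GREEN 36 x 34 mm status tag on its face, lying face up: rounded box 92 mm long (own x) x 46 mm wide (own y) x 30 mm high, 0.15 to 0.3 kg, black ends, small grey display near its +x end. Origin: centre of the underside, z up through the face. The two green-tagged ones are alike.
- passed_b: The other yellow gas detector with a GREEN status tag, same size, lying face up: rounded box 92 mm long (own x) x 46 mm wide (own y) x 30 mm high, 0.15 to 0.3 kg, black ends, small grey display near its +x end. Origin: centre of the underside, z up through the face.
- faulty: Yellow gas detector with a RED 36 x 34 mm status tag on its face, lying face up: rounded box 92 mm long (own x) x 46 mm wide (own y) x 30 mm high, 0.15 to 0.3 kg, black ends, small grey display near its +x end. Origin: centre of the underside, z up through the face.
- battery: Black battery pack with three small brass contacts and grey ribs on its upper face: box 88 mm long (own x) x 44 mm wide (own y) x 28 mm high, 0.12 to 0.25 kg, lying flat. Origin: centre of the underside, z up through the face with the contacts.
- green_tray: Green open tray, 186 mm (own x) x 145 mm (own y) outside, 16 mm high overall, walls and floor 4 mm thick, fixed to the bench. Origin: centre of the underside; z up. Its inner floor is 178 x 137 mm, 4 mm above the origin, so two instruments fit side by side with their long sides along the tray's y.
- red_tray: Red open tray, 186 mm (own x) x 145 mm (own y) outside, 16 mm high overall, walls and floor 4 mm thick, fixed to the bench. Origin: centre of the underside; z up. Its inner floor is 178 x 137 mm, 4 mm above the origin, so two instruments fit side by side with their long sides along the tray's y.
- blue_tray: Blue open tray, 186 mm (own x) x 145 mm (own y) outside, 16 mm high overall, walls and floor 4 mm thick, fixed to the bench. Origin: centre of the underside; z up. Its inner floor is 178 x 137 mm, 4 mm above the origin, so two instruments fit side by side with their long sides along the tray's y.
- gas_bottle: Bystander: small upright aluminium gas bottle with a yellow band, 56 mm across, 122 mm high, loose. Origin: centre of its foot.
- sensor_cell: Bystander: steel sensor cell, disc 26 mm across, 17 mm high, white spot on top, loose. Origin: centre of its underside.
- cal_cap: Bystander: grey round cap 38 mm across and 12 mm high with a brass nipple to 24 mm high, loose. Origin: centre of its underside.

How it is judged:
By the outcome, as a careful person would: the job done as asked, in the order asked, and still so for the second after the job is handed in, with the robot touching nothing.
It also fails if it takes over 112 s, if anything falls off the work surface, if the arm or the gripper's body presses on something with over 40 N, if the wrist force passes 120 N, or if a joint passes its speed limit or range.

## Working session

There is one attempt and no reset: what is moved stays moved. The work goes in short steps, Python scripts to look and compute and a tool call to move; the robot and the scene stay as the last step left them, time stands still between calls to the robot, and variables do not carry over. Pictures are saved under pics/ and viewed, and the job is handed in when it is done.

Besides the shell and the picture viewer there is one more tool, called after "Request:" as name(argument=value, ...) on one line, values as JSON. drive_tool: Moves the arm, as the interface text tells. Its arguments: {"type":"object","properties":{"moves":{"type":"array","items":{"type":"array"}},"fingers":{"type":"number"},"squeeze":{"type":"number"}},"required":["moves"]}

```bash
mkdir -p pics; ls; python3 - <<'E'
from bench import r
import cv2
for n in ("scene","side","wrist"):
    s=r.snapshot(n); cv2.imwrite(f"pics/{n}0.png",s["pixels"][:,:,::-1]); print(n,s["camera_matrix"],s["xyz"],s["orientation"])
print(r.sense())
E
```

```text
pics
scene [[430.72519122   0.         260.47588557]
 [  0.         430.72519122 187.83582285]
 [  0.           0.           1.        ]] [1379.4114598   118.16190052  737.14735654] [-127.92064481   -0.78730883   97.51396102]
side [[494.46127273   0.         253.82226606]
 [  0.         494.46127273 197.24356799]
 [  0.           0.           1.        ]] [ 55.81668347 991.88650301 673.03688985] [-119.64250648   -0.80107504 -155.75777015]
wrist [[319.70449266   0.         257.16165679]
 [  0.         319.70449266 185.78206773]
 [  0.           0.           1.        ]] [599.56975162  69.42099854 371.56041356] [1.64192749e+02 1.55125569e-01 5.12167310e-02]
{'time': 0.15, 'joint_pos': array([-4.89467020e+00,  7.50507190e+00,  8.53151695e+01,  7.64390508e-05,
        8.72610175e+01, -4.89303638e+00]), 'qd': array([-0.04866938, -0.09531937, -0.20043142, -0.12098687,  0.07228131,
       -0.07444895]), 'joint_efforts': array([ 1.01583330e-03, -5.70061326e+01, -5.01160097e+01, -1.39109225e-04,
        9.69119486e-03, -7.10949371e-05]), 'tool_pos': array([5.99612273e+02, 3.91379597e-02, 2.52484254e+02]), 'tcp_rot': array([-1.79919044e+02, -7.00710728e-03,  8.99983575e+01]), 'ft_force': array([ 0.29767506, -0.56438306, -0.61354892]), 'wrist_torque': array([-0.02795025, -0.02419349, -0.01127801]), 'finger_gap': 85.4461703758028}
```

View pics/scene0.png

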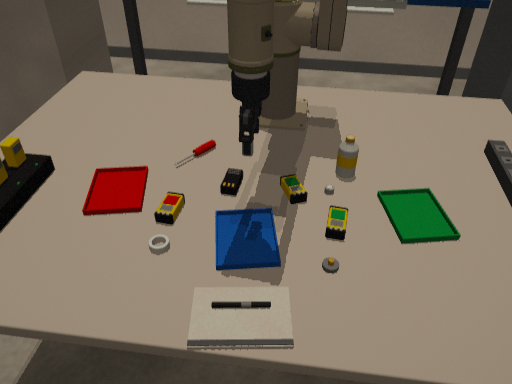

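View pics/side0.png

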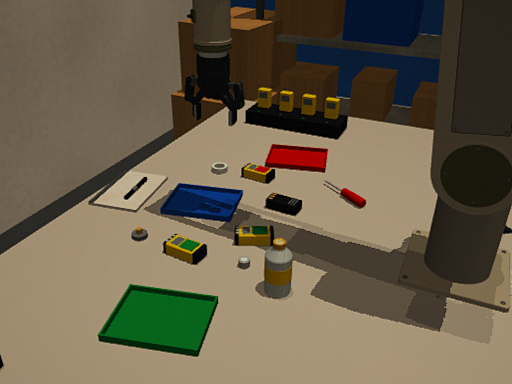

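View pics/wrist0.png

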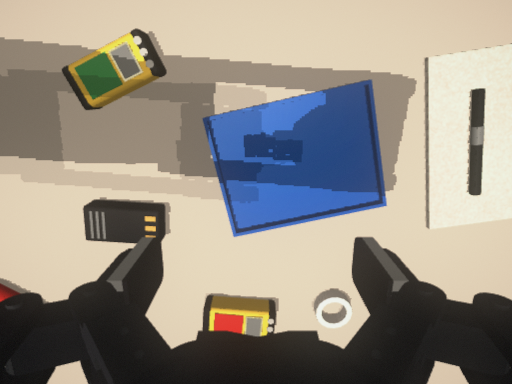

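```bash
python3 - <<'E'
import cv2
a=cv2.imread("pics/scene0.png")
def c(a,x0,y0,x1,y1,n,f):
    b=cv2.resize(a[y0:y1,x0:x1],None,fx=f,fy=f,interpolation=cv2.INTER_CUBIC)
    for x in range((x0+9)//10*10,x1,10):
        cv2.putText(b,str(x),((x-x0)*f,8),0,.3,(0,0,255),1); cv2.line(b,((x-x0)*f,10),((x-x0)*f,14),(0,0,255),1)
    for y in range((y0+9)//10*10,y1,10): cv2.putText(b,str(y)+"-",(0,(y-y0)*f+3),0,.3,(0,0,255),1)
    cv2.imwrite(n,b)
c(a,80,155,210,255,"pics/c1.png",6)
c(a,205,160,315,270,"pics/c2.png",5)
c(a,320,130,460,275,"pics/c3.png",4)
E
```

```text
(no output)
```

View pics/c1.png

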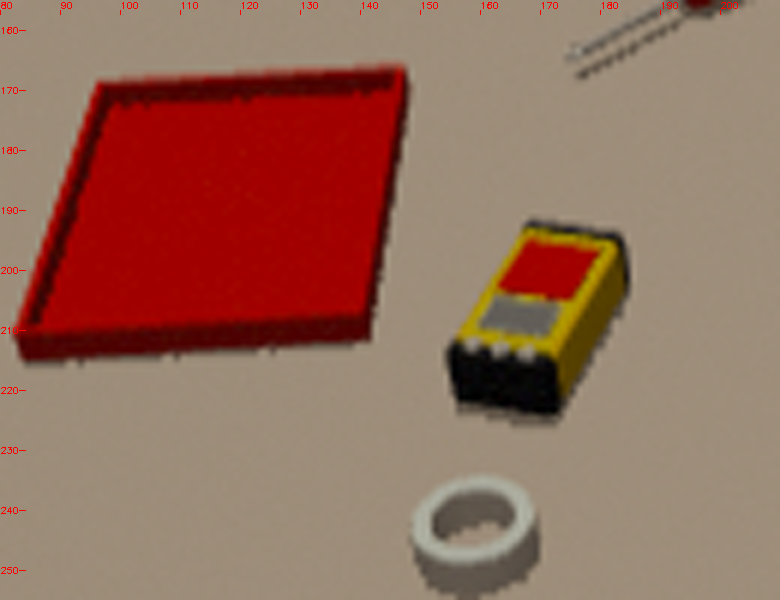

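View pics/c2.png

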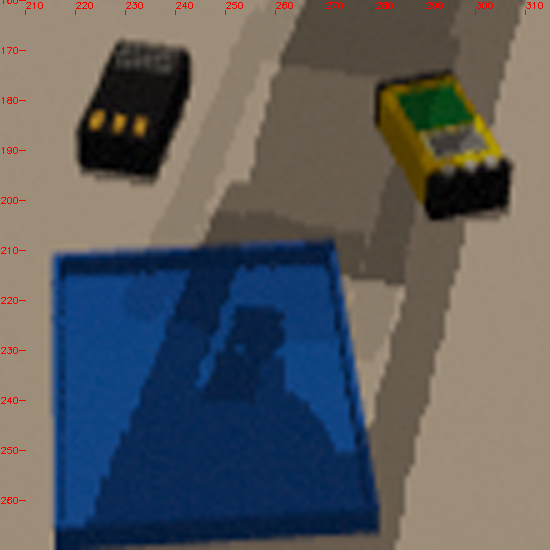

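View pics/c3.png

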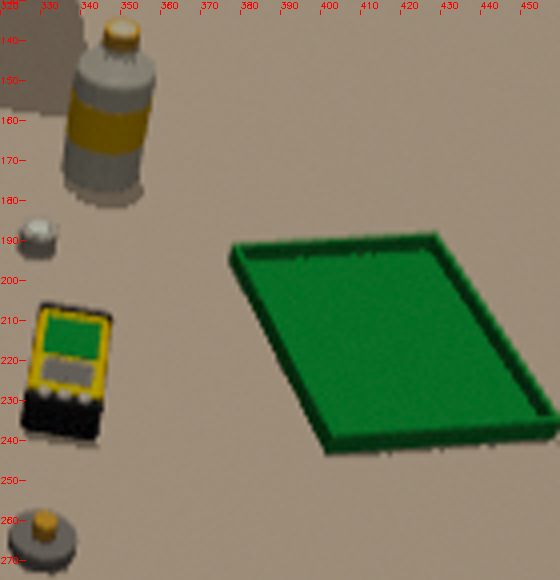

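```bash
cat > h.py <<'E'
import numpy as np, cv2
from scipy.spatial.transform import Rotation as R
from scipy.optimize import least_squares
def cam(s): return np.array(s["camera_matrix"]),np.array(s["xyz"]),R.from_euler('xyz',s["orientation"],degrees=True).as_matrix()
def proj(c,P):
    K,t,Rm=c; q=(np.atleast_2d(P)-t)@Rm; p=q@K.T; return p[:,:2]/p[:,2:]
def ray(c,uv,z):
    K,t,Rm=c; d=Rm@np.linalg.solve(K,[uv[0],uv[1],1]); return t+d*(z-t[2])/d[2]
def world(p,M,z0=0):
    a=np.radians(p[2]); c,s=np.cos(a),np.sin(a); M=np.asarray(M,float)
    return np.c_[p[0]+c*M[:,0]-s*M[:,1],p[1]+s*M[:,0]+c*M[:,1],M[:,2]+z0]
def fit(obs,x0,z0=0): # obs list of (cam,M,uv)
    f=lambda p: np.concatenate([(proj(c,world(p,M,z0))-uv).ravel() for c,M,uv in obs])
    r=least_squares(f,x0,x_scale=[10,10,5],loss='soft_l1'); return r.x,np.sqrt(np.mean(f(r.x)**2)),f(r.x).reshape(-1,2)
E
cat > m1.py <<'E'
from bench import r
from h import *
c=cam(r.snapshot("scene"))
def box(L,W,H): L/=2;W/=2; return [(-L,-W,H),(-L,W,H),(L,W,H),(L,-W,H),(L,-W,0),(L,W,0)]
D=box(91,45,30);B=box(88,44,28)
o={'faulty':(D,[(167,192),(183,195),(172,214),(154.5,212.5),(156,223),(172,224.5)]),
'battery':(B,[(228.5,168),(243,170.5),(237,188),(221,186),(221,193),(236.5,196)]),
'p_mid':(D,[(281,176.5),(294.5,174),(305,192),(289,196),(291,203.5),(305,201)]),
'p_right':(D,[(329.5,206),(348,209),(345,231),(326.5,228),(325.5,238),(344,240)])}
for n,(M,uv) in o.items():
    g=ray(c,np.mean(uv,0),15); p,e,res=fit([(c,M,np.array(uv))],[g[0],g[1],0]); print(n,p.round(1),round(e,2),res.round(1).tolist())
t={'red':[(96.5,168.5),(147,166.5),(141,209),(82.5,211.5)],'blue':[(214.5,211),(270,208.5),(279,262),(214.5,266.5)],'green':[(377.5,191.5),(429,189),(460,235),(401,239)]}
for n,uv in t.items():
    g=ray(c,np.mean(uv,0),16)
    q=np.array([ray(c,u,16) for u in uv]); print(n,np.linalg.norm(np.roll(q,-1,0)-q,axis=1).round())
    for dims in ((186,145),(145,186)):
        M=box(*dims,16)[:4]; p,e,res=fit([(c,M,np.array(uv))],[g[0],g[1],0]); print(n,dims,p.round(1),round(e,2))
print('cell',ray(c,(329.5,187.2),17),'bottle foot',ray(c,(345.5,174),0),'cap',ray(c,(330.5,264.5),6))
E
python3 m1.py
```

```text
faulty [ 574.8 -212.6   -2.6] 0.93 [[-0.1, -1.0], [0.3, -1.9], [-0.4, 1.8], [-0.3, 1.0], [-0.2, -0.6], [1.0, 0.3]]
battery [440.9 -74.1  -2.8] 0.56 [[-0.1, -0.5], [0.5, -1.2], [-0.4, 0.0], [-0.4, 0.1], [0.1, 1.2], [0.3, 0.2]]
p_mid [448.2  92.3  22.8] 0.96 [[-1.6, -1.0], [0.3, -0.9], [1.0, 0.8], [0.8, -0.6], [-1.8, 0.7], [0.1, 0.5]]
p_right [568.8 212.1  -4.9] 0.72 [[0.4, -1.2], [-0.3, -1.6], [0.5, 0.7], [-0.0, 0.7], [-0.3, -0.3], [-0.2, 0.7]]
red [142. 189. 145. 188.]
red (186, 145) [ 516.4 -376.6   13.7] 0.49
red (145, 186) [ 5.169e+02 -3.759e+02  5.000e-01] 7.25
blue [142. 184. 143. 186.]
blue (186, 145) [647.6  -6.9  12.7] 0.41
blue (145, 186) [648.1  -7.1   3.2] 9.02
green [145. 181. 148. 182.]
green (186, 145) [501.  414.4  12.8] 0.47
green (145, 186) [501.6 414.3  25.5] 6.4
cell [430.78188038 193.50566253  17.        ] bottle foot [337.99823266 241.30642983   0.        ] cap [703.06804271 198.39246778   6.        ]
```

```bash
cat > m2.py <<'E'
from h import *
from bench import r
P={'faulty':(574.8,-212.6,-2.6),'battery':(440.9,-74.1,-2.8),'mid':(448.2,92.3,22.8),'right':(568.8,212.1,-4.9),'red':(516.4,-376.6,13.7),'blue':(647.6,-6.9,12.7),'green':(501,414.4,12.8)}
for nm,f in(("side",2),("wrist",2),("scene",2)):
    s=r.snapshot(nm); c=cam(s); im=cv2.resize(s["pixels"][:,:,::-1],None,fx=f,fy=f,interpolation=cv2.INTER_CUBIC)
    for n,p in P.items():
        L,W,H=(186,145,16) if n in('red','blue','green') else (88,44,28) if n=='battery' else (92,46,30)
        for z,col in((H,(255,0,255)),(0,(255,255,0))):
            q=proj(c,world(p,[(-L/2,-W/2,z),(-L/2,W/2,z),(L/2,W/2,z),(L/2,-W/2,z)]))
            if np.abs(q).max()<3000: cv2.polylines(im,[np.round((q+.5)*f-.5).astype(int)],True,col,1)
    if nm=="side": im=im[180:740,180:720]
    if nm=="wrist": im=im[0:600,100:900]
    if nm=="scene": im=im[300:560,130:930]
    cv2.imwrite(f"pics/ov_{nm}.png",im)
E
python3 m2.py
```

```text
(no output)
```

View pics/ov_side.png

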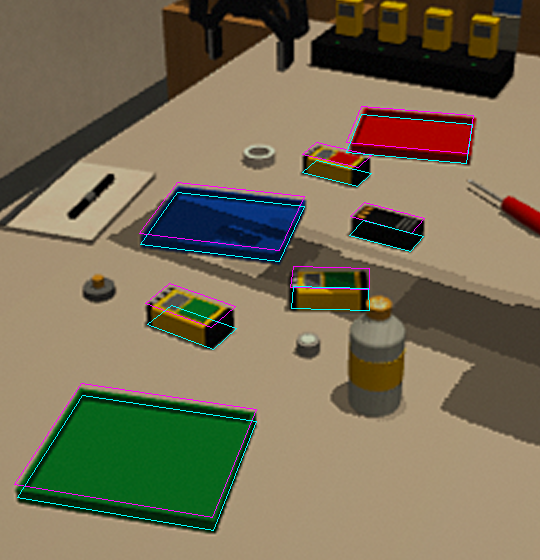

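View pics/ov_wrist.png

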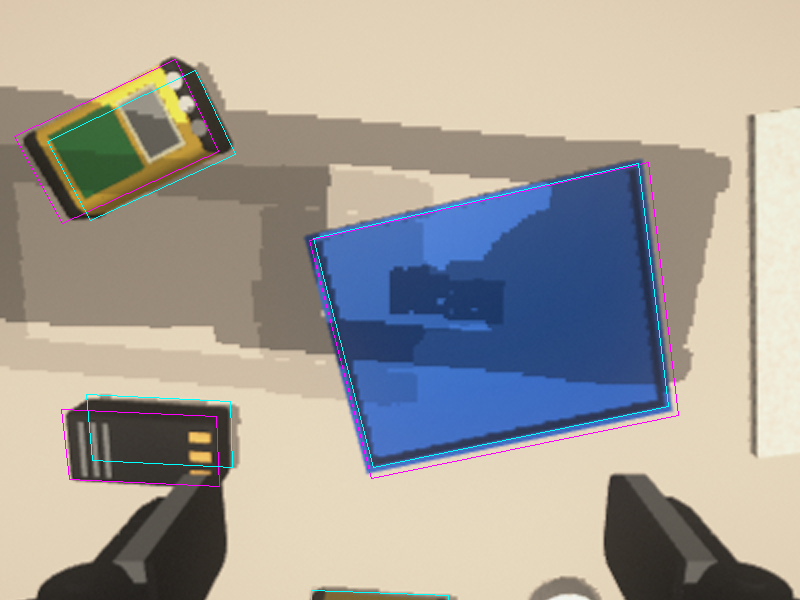

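View pics/ov_scene.png

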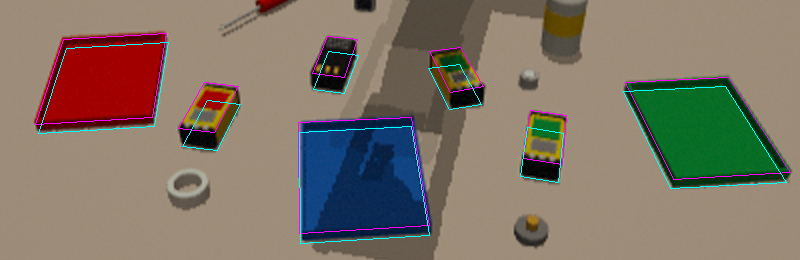

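Request:
drive_tool(moves=[[[-3,-25,-10],7],[[-6,-50,-20],14],[[-10,-80,-30],21],[[-13,-110,-40],28],[[-16,-140,-50],35],[[-20,-170,-60],42],[[-23,-195,-70],49],[[-25,-213,-80],56]], fingers=70, squeeze=40)

```text
time: 1.02
tool_pos: [574.4, -215.4, 172.8]
tcp_rot: [-180.0, 0.0, 146.3]
ft_force: [-0.2, -0.1, -0.5]
finger_gap: 70.1
```

Request:
drive_tool(moves=[[[0,0,-5],7],[[0,0,-10],14],[[0,0,-20],21],[[0,0,-30],28],[[0,0,-40],31.4],[[0,0,-53],31.4],[[0,0,-53],31.4],[[0,0,-53],31.4]])

```text
time: 1.68
tool_pos: [574.2, -212.6, 119.1]
tcp_rot: [179.9, -0.1, 177.3]
ft_force: [-0.4, 0.2, 0.9]
finger_gap: 69.9
```

```bash
cat > snap.py <<'E'
import sys
from h import *
from bench import r
n=sys.argv[1]
for nm in sys.argv[2:]:
    s=r.snapshot(nm); f=1.5 if nm!="scene" else 1.5
    cv2.imwrite(f"pics/{n}_{nm}.png",cv2.resize(s["pixels"][:,:,::-1],None,fx=f,fy=f,interpolation=cv2.INTER_CUBIC))
q=r.sense(); print(q["time"],q["tool_pos"].round(1),q["tcp_rot"].round(2),q["ft_force"].round(1),round(q["finger_gap"],1),q["joint_pos"].round(1))
E
python3 snap.py a wrist side
```

```text
1.7833 [ 575.3 -213.1  120.8] [-1.7999e+02  3.0000e-02  1.7731e+02] [ 0.4 -0.7  0.3] 69.9 [ -25.1   15.    90.9   -0.    74.1 -112.4]
```

View pics/a_wrist.png

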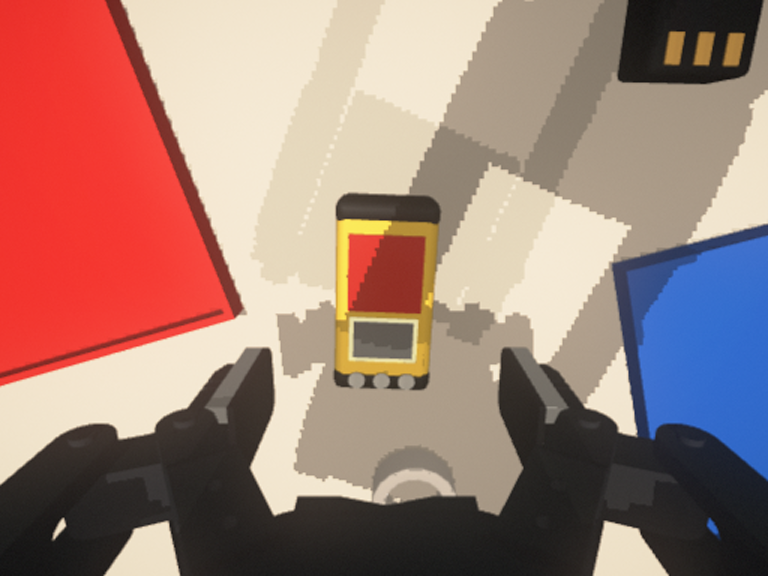

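View pics/a_side.png

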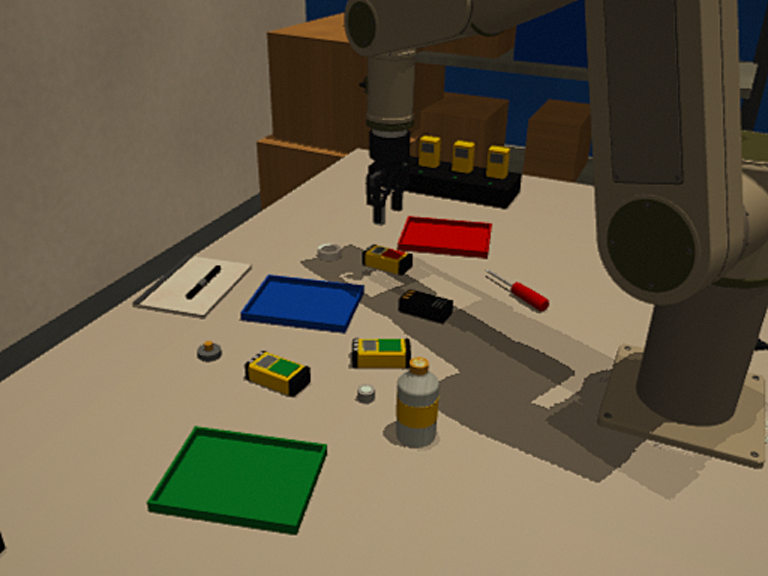

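```bash
python3 - <<'E'
from h import *
from bench import r
c=cam(r.snapshot("wrist"))
for uv in ((336,205),(439,205),(334.5,375),(430,375),(387.5,194),(382,378)): print(uv,ray(c,np.array(uv)/1.5,30).round(1))
E
```

```text
(336, 205) [ 531.  -232.4   30. ]
(439, 205) [ 533.1 -187.6   30. ]
(334.5, 375) [ 612.5 -239.2   30. ]
(430, 375) [ 614.6 -193.2   30. ]
(387.5, 194) [ 527.3 -209.8   30. ]
(382, 378) [ 615.1 -216.4   30. ]
```

Request:
drive_tool(moves=[[[-3,0,-15],-1.4],[[-3,0,-30],-1.4],[[-3,0,-45],-1.4],[[-3,0,-60],-1.4],[[-3,0,-72],-1.4],[[-3,0,-82],-1.4],[[-3,0,-90],-1.4],[[-3,0,-94],-1.4]])

```text
time: 2.5
tool_pos: [571.7, -212.8, 25.3]
tcp_rot: [180.0, -0.0, 176.0]
ft_force: [0.2, -0.4, 0.5]
finger_gap: 70.1
```

Request:
drive_tool(moves=[[[0,0,0],0],[[0,0,0],0],[[0,0,0],0],[[0,0,0],0],[[0,0,0],0],[[0,0,0],0],[[0,0,0],0],[[0,0,0],0]], fingers=30)

```text
time: 3.17
tool_pos: [572.4, -213.2, 26.9]
tcp_rot: [-180.0, 0.1, 176.0]
ft_force: [-0.2, -0.2, 4.5]
finger_gap: 45.1
```

```bash
python3 snap.py b wrist
```

```text
3.2167 [ 572.4 -213.2   26.9] [-1.7998e+02  5.0000e-02  1.7600e+02] [-0.8  1.1  4.4] 45.4 [ -25.2   21.3   94.    -0.    64.6 -111.2]
```

View pics/b_wrist.png

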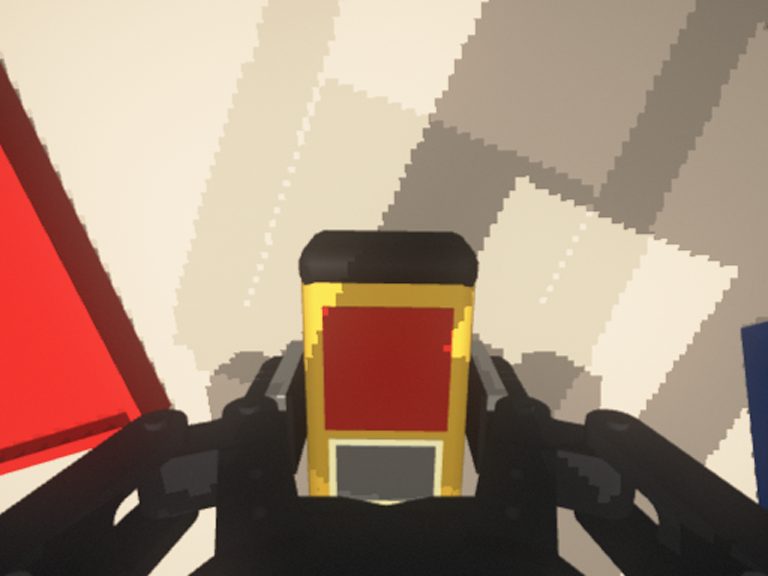

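Request:
drive_tool(moves=[[[0,0,5],0],[[0,0,15],0],[[0,0,30],0],[[0,0,50],0],[[-5,-15,65],2],[[-10,-30,70],4],[[-16,-48,70],6],[[-24,-70,70],8]])

```text
time: 3.88
tool_pos: [548.5, -283.1, 97.8]
tcp_rot: [-180.0, 0.1, -175.8]
ft_force: [0.8, -0.5, -3.3]
finger_gap: 45.3
```

Request:
drive_tool(moves=[[[-8,-24,0],2.5],[[-16,-48,0],5],[[-24,-70,0],7.5],[[-29,-85,0],9.7],[[-32,-93.4,-5],9.7],[[-32,-93.4,-15],9.7],[[-32,-93.4,-25],9.7],[[-32,-93.4,-35],9.7]])

```text
time: 4.55
tool_pos: [515.9, -374.9, 59.6]
tcp_rot: [179.9, -0.0, -166.3]
ft_force: [-0.2, 0.5, -2.1]
finger_gap: 45.1
```

```bash
python3 snap.py c wrist side scene
```

```text
4.7 [ 515.2 -374.2   58.9] [ 1.7979e+02 -1.4000e-01 -1.6625e+02] [ 0.4  0.2 -2.8] 45.5 [ -40.6   22.7   88.5    0.    69.1 -144.4]
```

View pics/c_side.png

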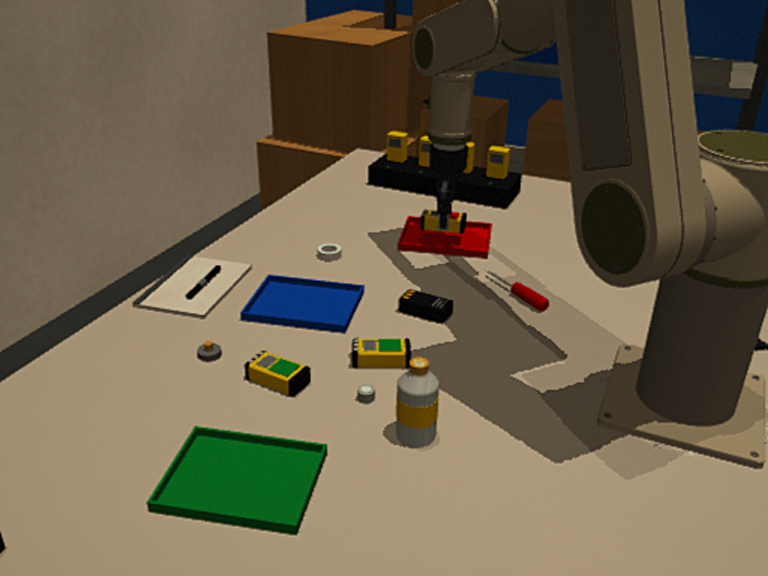

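View pics/c_wrist.png

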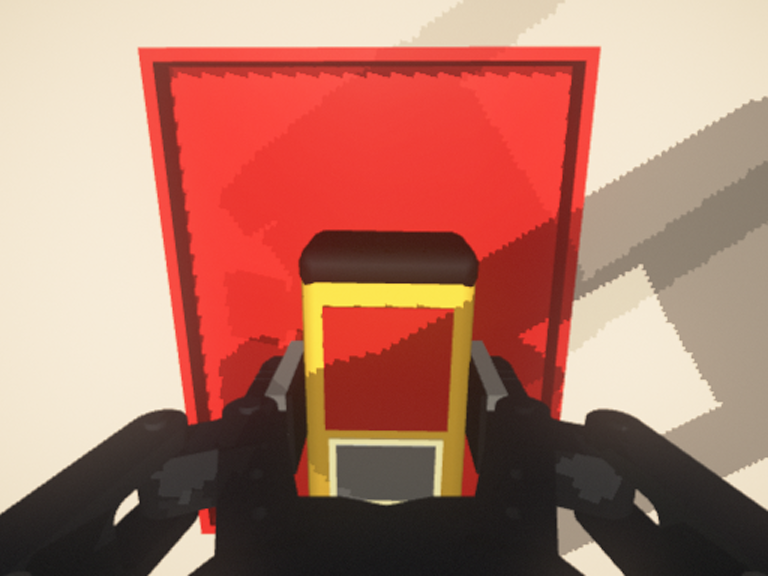

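Request:
drive_tool(moves=[[[0,0,-6],0],[[0,0,-12],0],[[0,0,-17],0],[[0,0,-21],0],[[0,0,-24],0],[[0,0,-26],0],[[0,0,-26],0],[[0,0,-26],0]])

```text
time: 5.37
tool_pos: [516.0, -376.4, 35.3]
tcp_rot: [180.0, -0.0, -166.3]
ft_force: [0.2, -0.3, -2.1]
finger_gap: 45.1
```

Request:
drive_tool(moves=[[[0,0,-0.5],0],[[0,0,-1],0],[[0,0,-1.5],0],[[0,0,-2],0],[[0,0,-2.5],0],[[0,0,-3],0],[[0,0,-3],0],[[0,0,-3],0]])

```text
time: 6.03
tool_pos: [515.9, -376.3, 32.2]
tcp_rot: [180.0, -0.0, -166.3]
ft_force: [-0.5, 0.0, -2.8]
finger_gap: 45.5
```

Request:
drive_tool(moves=[[[0,0,-0.3],0],[[0,0,-0.6],0],[[0,0,-0.9],0],[[0,0,-1.2],0],[[0,0,-1.5],0],[[0,0,-1.7],0],[[0,0,-1.7],0],[[0,0,-1.7],0]])

```text
time: 6.7
tool_pos: [516.1, -376.4, 31.0]
tcp_rot: [-180.0, 0.0, -166.3]
ft_force: [-2.0, 1.1, 2.5]
finger_gap: 45.3
```

Request:
drive_tool(moves=[[[0,0,0],0],[[0,0,0],0],[[0,0,0],0],[[0,0,0],0],[[0,0,0],0],[[0,0,5],0],[[0,0,15],0],[[0,0,30],0]], fingers=65)

```text
time: 7.37
tool_pos: [515.2, -375.7, 60.2]
tcp_rot: [179.9, -0.1, -166.3]
ft_force: [0.9, 0.3, -0.1]
finger_gap: 65.1
```

Request:
drive_tool(moves=[[[0,0,20],0],[[0,0,40],0],[[0,0,60],0],[[0,15,80],0],[[0,40,90],0],[[0,70,90],0],[[0,70,90],0],[[0,70,90],0]])

```text
time: 8.03
tool_pos: [516.7, -305.5, 152.8]
tcp_rot: [-179.9, 0.1, -166.2]
ft_force: [0.3, -0.8, -0.3]
finger_gap: 65.3
```

```bash
python3 snap.py d wrist scene
```

```text
8.1333 [ 516.3 -306.9  151.9] [-1.7991e+02  5.0000e-02 -1.6628e+02] [0.3 0.  0.1] 64.9 [ -35.6   11.4   91.7   -0.    76.8 -139.3]
```

View pics/d_scene.png

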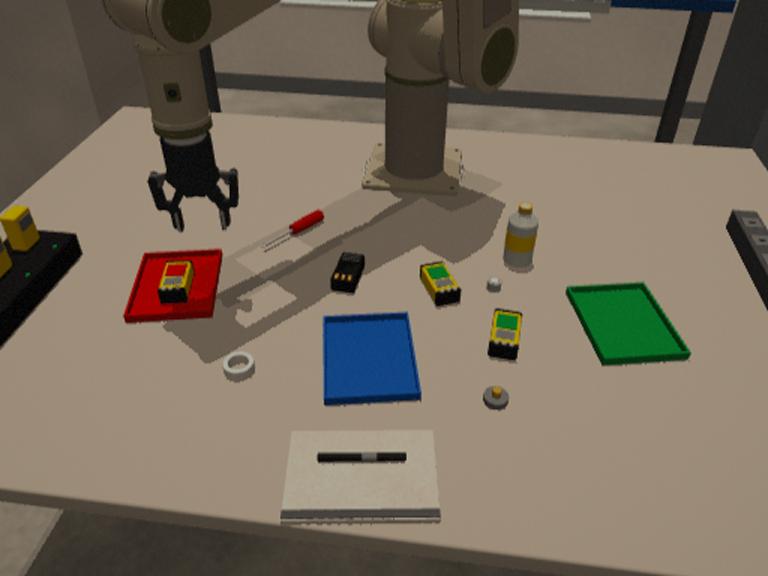

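View pics/d_wrist.png

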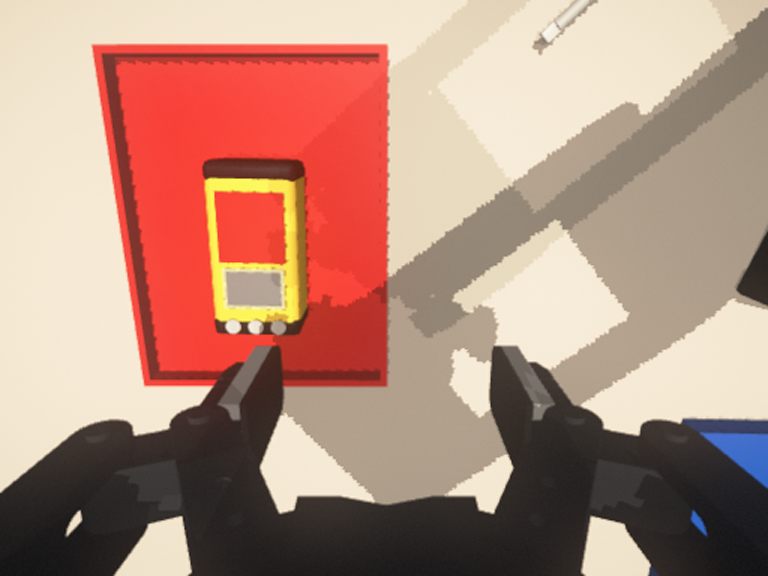

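Request:
drive_tool(moves=[[[-5,30,0],1],[[-10,65,0],2],[[-17,100,0],4],[[-24,140,0],6],[[-30,180,0],8],[[-37,220,0],10],[[-44,260,0],11],[[-50,300,0],12.3]], fingers=70)

```text
time: 8.8
tool_pos: [465.7, -5.7, 151.0]
tcp_rot: [-180.0, 0.0, -154.0]
ft_force: [0.9, 0.8, -0.0]
finger_gap: 69.9
```

Request:
drive_tool(moves=[[[-6,35,-5],0],[[-11,65,-10],0],[[-15,88,-20],0],[[-17,98,-30],0],[[-17,98,-30],0],[[-17,98,-30],0],[[-17,98,-30],0],[[-17,98,-30],0]])

```text
time: 9.47
tool_pos: [449.8, 90.3, 121.2]
tcp_rot: [-180.0, 0.0, -154.1]
ft_force: [-0.4, -1.0, 0.0]
finger_gap: 69.9
```

```bash
python3 snap.py e wrist
```

```text
9.5167 [449.8  90.4 121.2] [-1.7997e+02  4.0000e-02 -1.5411e+02] [-0.3  0.2 -0.2] 69.7 [   5.    -8.8  115.6   -0.    73.2 -110.9]
```

View pics/e_wrist.png

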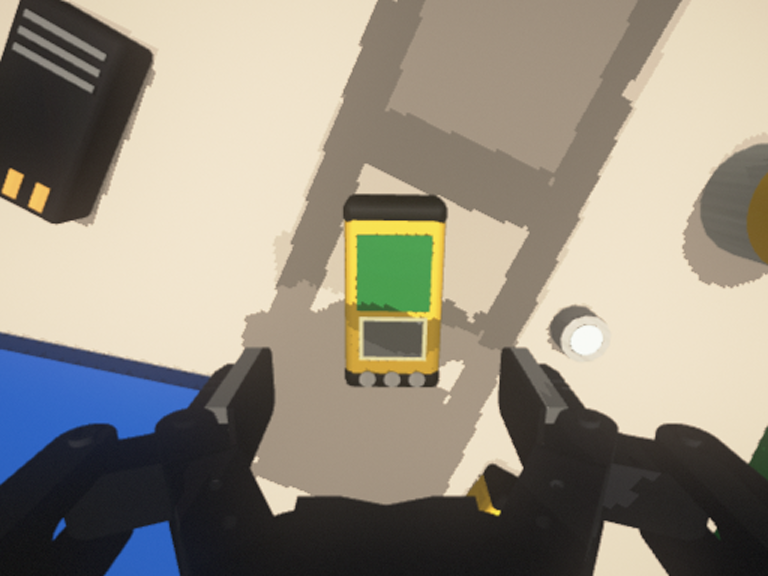

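```bash
cat > top.py <<'E'
import sys
from h import *
from bench import r
def top(fl,fr,nl,nr,yf,yn,ef,en,H=30):
    c=cam(r.snapshot("wrist")); g=lambda u,v: ray(c,(u/1.5,v/1.5),H)
    a=(g(fl,yf)+g(fr,yf))/2; b=(g(nl,yn)+g(nr,yn))/2; e1=g((fl+fr)/2,ef); e2=g((nl+nr)/2,en)
    print("width",np.linalg.norm(g(fl,yf)-g(fr,yf)),np.linalg.norm(g(nl,yn)-g(nr,yn)),"len",np.linalg.norm(e1-e2),"mid",(e1+e2)/2,"yaw",np.degrees(np.arctan2(*(b-a)[1::-1])),r.sense()["tool_pos"])
E
python3 -c "
from top import *
top(345,446,345,440,205,372,194,376)"
```

```text
width 44.128186681920745 45.83219630190029 len 87.13202040610838 mid [444.12584751  92.32333394  30.        ] yaw 25.230405847921407 [449.70387176  90.55853937 121.14643598]
```

Request:
drive_tool(moves=[[[-5,1,-15],-0.8],[[-5,1,-30],-0.8],[[-5,1,-45],-0.8],[[-5,1,-60],-0.8],[[-5,1,-72],-0.8],[[-5,1,-82],-0.8],[[-5,1,-90],-0.8],[[-5,1,-94.3],-0.8]])

```text
time: 10.23
tool_pos: [443.8, 92.2, 25.5]
tcp_rot: [180.0, -0.0, -154.8]
ft_force: [-0.7, 0.2, -0.8]
finger_gap: 69.9
```

Request:
drive_tool(moves=[[[0,0,0],0],[[0,0,0],0],[[0,0,0],0],[[0,0,0],0],[[0,0,0],0],[[0,0,0],0],[[0,0,0],0],[[0,0,0],0]], fingers=30)

```text
time: 10.9
tool_pos: [444.5, 92.7, 26.9]
tcp_rot: [-180.0, 0.1, -154.8]
ft_force: [-1.2, -1.6, 4.9]
finger_gap: 45.3
```

Request:
drive_tool(moves=[[[0,0,5],0],[[0,0,15],0],[[0,0,30],0],[[0,0,50],0],[[0,0,70],0],[[0,0,90],0],[[0,0,110],0],[[0,0,125],0]])

```text
time: 11.57
tool_pos: [444.3, 92.7, 153.7]
tcp_rot: [-180.0, 0.1, -154.8]
ft_force: [0.2, 0.3, -1.5]
finger_gap: 45.3
```

```bash
python3 snap.py f wrist
```

```text
11.6167 [446.   92.9 156.6] [-179.89    0.32 -154.8 ] [2.9 0.3 0.9] 45.3 [   5.3  -11.9  114.4    0.    77.2 -109.9]
```

View pics/f_wrist.png

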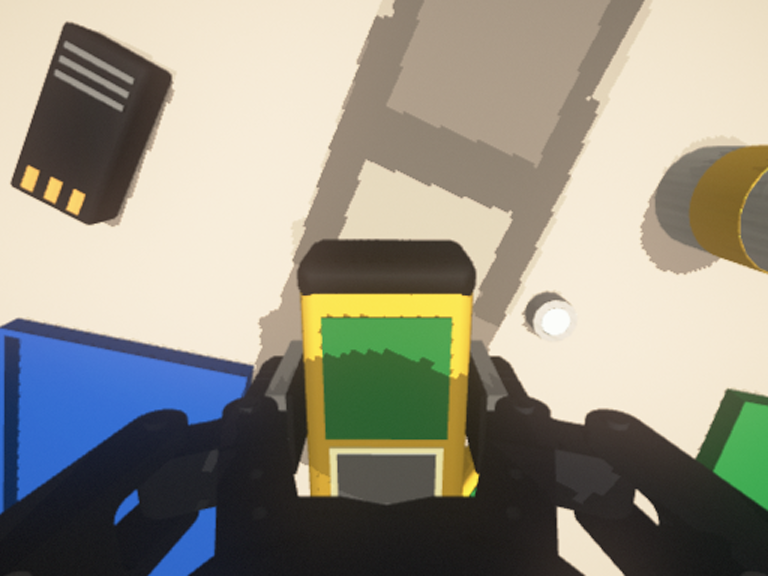

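Request:
drive_tool(moves=[[[9,30,0],-6.5],[[18,60,0],-13],[[27,90,0],-20],[[37,125,0],-27],[[46,155,0],-34],[[55,185,0],-41],[[64,215,0],-48],[[74,250,0],-55]])

```text
time: 12.28
tool_pos: [517.8, 343.5, 150.6]
tcp_rot: [-179.9, -0.0, 149.8]
ft_force: [0.3, -0.6, -1.9]
finger_gap: 45.5
```

Request:
drive_tool(moves=[[[8,25,-8],-7],[[15,50,-16],-14],[[20,70,-24],-21],[[23.2,81.3,-32],-28],[[23.2,81.3,-40],-35],[[23.2,81.3,-48],-42],[[23.2,81.3,-55],-47.4],[[23.2,81.3,-60],-47.4]])

```text
time: 12.95
tool_pos: [540.3, 423.6, 89.5]
tcp_rot: [-179.9, 0.0, 102.6]
ft_force: [0.0, -0.7, -1.7]
finger_gap: 45.2
```

```bash
python3 snap.py g wrist side
```

```text
13.05 [540.2 423.2  89.4] [-1.7983e+02  6.0000e-02  1.0300e+02] [-0.3 -1.1 -2.4] 45.0 [33.8 27.6 78.6 -0.  74.  20.8]
```

View pics/g_wrist.png

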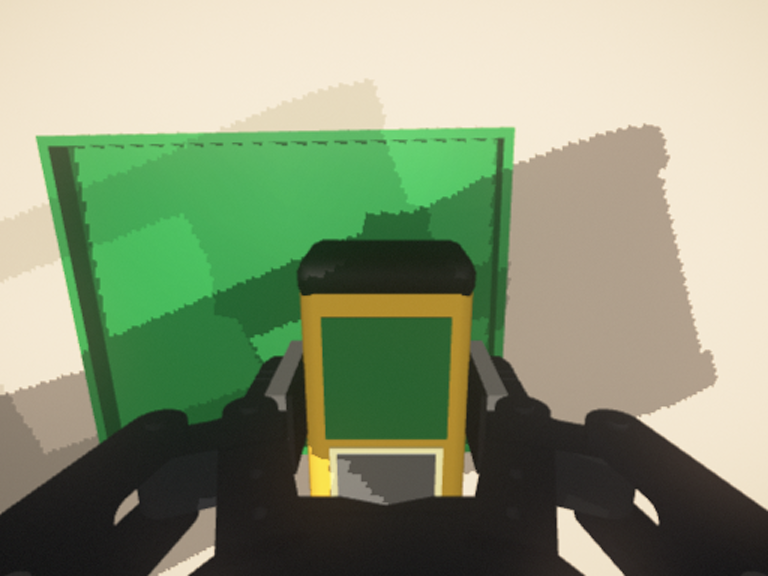

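View pics/g_side.png

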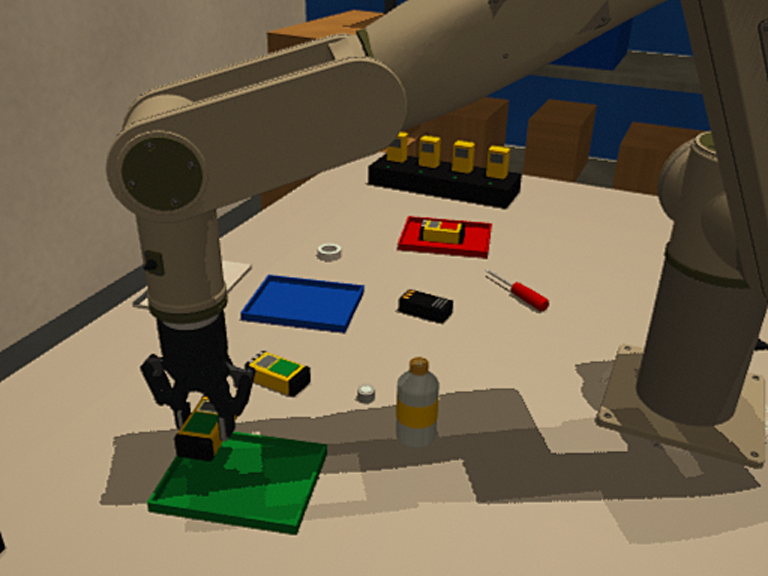

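```bash
python3 - <<'E'
from h import *
from bench import r
c=cam(r.snapshot("wrist"))
a=ray(c,np.array((37,137))/1.5,16);b=ray(c,np.array((514,128))/1.5,16)
e=ray(c,np.array((508,300))/1.5,16)
d=(b-a);print(a,b,np.linalg.norm(d),e); u=d/np.linalg.norm(d); n=np.array([-u[1],u[0],0]);
print("yaw",np.degrees(np.arctan2(u[1],u[0])))
for s in(1,-1): print((a+b)/2+s*n*72.5)
print(world((501,414.4,12.8),[(-93,72.5,16),(93,72.5,16),(-93,-72.5,16),(93,-72.5,16)]).round(1))
E
```

```text
[392.38424943 462.40950544  16.        ] [570.64499709 507.10401801  16.        ] 183.7783817830476 [588.75995639 440.15026396  16.        ]
yaw 14.075358929599536
[463.88277706 555.08007223  16.        ]
[499.14646945 414.43345123  16.        ]
[[394.2 464.5  16. ]
 [575.6 505.7  16. ]
 [426.4 323.1  16. ]
 [607.8 364.3  16. ]]
```

Request:
drive_tool(moves=[[[-1,0,-10],0.7],[[-1,0,-20],0.7],[[-1,0,-30],0.7],[[-1,0,-40],0.7],[[-1,0,-48],0.7],[[-1,0,-54],0.7],[[-1,0,-58],0.7],[[-1,0,-59],0.7]])

```text
time: 13.77
tool_pos: [539.8, 423.6, 31.1]
tcp_rot: [-179.9, 0.0, 103.5]
ft_force: [-0.3, 0.3, -1.6]
finger_gap: 45.3
```

Request:
drive_tool(moves=[[[0,0,-0.2],0],[[0,0,-0.4],0],[[0,0,-0.6],0],[[0,0,-0.9],0],[[0,0,-1.2],0],[[0,0,-1.5],0],[[0,0,-1.5],0],[[0,0,-1.5],0]])

```text
time: 14.43
tool_pos: [540.3, 424.0, 31.0]
tcp_rot: [180.0, -0.0, 103.5]
ft_force: [-0.0, -0.4, -1.1]
finger_gap: 45.0
```

Request:
drive_tool(moves=[[[0,0,-0.2],0],[[0,0,-0.4],0],[[0,0,-0.6],0],[[0,0,-0.8],0],[[0,0,-0.8],0],[[0,0,-0.8],0],[[0,0,-0.8],0],[[0,0,-0.8],0]])

```text
time: 15.1
tool_pos: [540.3, 424.0, 30.9]
tcp_rot: [180.0, -0.0, 103.5]
ft_force: [-3.5, -2.6, 7.2]
finger_gap: 45.0
```

Request:
drive_tool(moves=[[[0,0,0],0],[[0,0,0],0],[[0,0,0],0],[[0,0,0],0],[[0,0,0],0],[[0,0,5],0],[[0,0,15],0],[[0,0,30],0]], fingers=58)

```text
time: 15.77
tool_pos: [539.3, 423.3, 59.4]
tcp_rot: [-179.9, 0.1, 103.5]
ft_force: [0.8, 0.6, 0.1]
finger_gap: 58.1
```

Request:
drive_tool(moves=[[[0,0,20],0],[[0,0,40],4],[[0,0,60],11],[[3,-20,60],18],[[8,-50,60],25],[[12,-85,60],32],[[17,-120,60],39],[[21,-155,60],46]])

```text
time: 16.43
tool_pos: [561.9, 267.9, 122.3]
tcp_rot: [179.9, 0.1, 149.9]
ft_force: [1.1, -0.5, 0.7]
finger_gap: 57.8
```

Request:
drive_tool(moves=[[[4,-25,0],7],[[6,-45,0],14],[[7,-57,0],21],[[7,-57,0],25.5],[[7,-57,0],25.5],[[7,-57,0],25.5],[[7,-57,0],25.5],[[7,-57,0],25.5]], fingers=70)

```text
time: 17.1
tool_pos: [568.3, 212.5, 120.6]
tcp_rot: [180.0, 0.0, 174.9]
ft_force: [0.4, -0.1, -0.4]
finger_gap: 69.9
```

```bash
python3 snap.py i wrist side
```

```text
17.2 [568.1 212.5 120.2] [1.8000e+02 1.0000e-02 1.7498e+02] [-0.5  0.1  0.9] 70.0 [ 15.7  14.1  92.    0.   73.8 -69.3]
```

View pics/i_wrist.png

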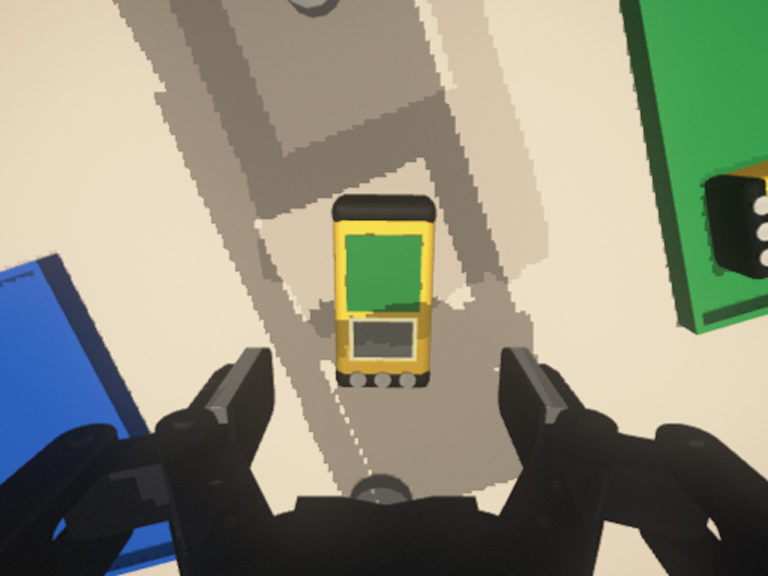

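View pics/i_side.png

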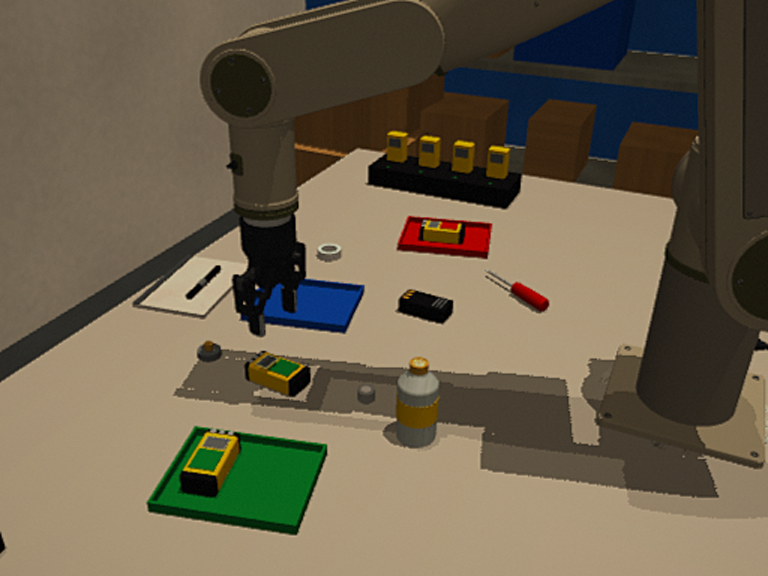

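```bash
python3 -c "
from top import *
top(333.5,435,336,430.5,205,375,194,377)"
```

```text
width 44.13124987805686 45.44303056456732 len 87.20729346838199 mid [563.49606717 212.26903868  30.        ] yaw -5.35861214054146 [568.10075325 212.37139357 120.05290943]
```

Request:
drive_tool(moves=[[[-4.6,0,-15],-0.4],[[-4.6,0,-30],-0.4],[[-4.6,0,-45],-0.4],[[-4.6,0,-60],-0.4],[[-4.6,0,-72],-0.4],[[-4.6,0,-82],-0.4],[[-4.6,0,-90],-0.4],[[-4.6,0,-93.7],-0.4]])

```text
time: 17.92
tool_pos: [563.0, 211.8, 24.9]
tcp_rot: [-180.0, -0.1, 174.6]
ft_force: [-0.4, 0.8, -0.2]
finger_gap: 69.8
```

Request:
drive_tool(moves=[[[0,0,0],0],[[0,0,0],0],[[0,0,0],0],[[0,0,0],0],[[0,0,0],0],[[0,0,0],0],[[0,0,0],0],[[0,0,0],0]], fingers=30)

```text
time: 18.58
tool_pos: [564.0, 212.0, 26.9]
tcp_rot: [180.0, 0.0, 174.6]
ft_force: [-1.1, 0.3, 4.0]
finger_gap: 45.1
```

Request:
drive_tool(moves=[[[0,0,5],0],[[0,0,15],0],[[0,0,30],0],[[0,0,50],0],[[0,0,70],0],[[0,0,90],0],[[0,0,105],0],[[0,0,115],0]])

```text
time: 19.25
tool_pos: [564.5, 212.2, 144.3]
tcp_rot: [179.9, 0.2, 174.6]
ft_force: [0.7, 0.1, -1.0]
finger_gap: 45.2
```

Request:
drive_tool(moves=[[[-10,20,0],-6],[[-20,40,0],-13],[[-32,60,0],-20],[[-45,82,0],-27],[[-58,105,0],-34],[[-70,128,0],-41],[[-82,150,0],-48],[[-93,170,0],-55]])

```text
time: 19.92
tool_pos: [469.4, 383.0, 141.2]
tcp_rot: [-180.0, -0.0, 119.3]
ft_force: [0.8, -0.6, -2.1]
finger_gap: 45.3
```

Request:
drive_tool(moves=[[[-8,14,0],-7],[[-12.3,22.6,-5],-14],[[-12.3,22.6,-15],-16.1],[[-12.3,22.6,-25],-16.1],[[-12.3,22.6,-35],-16.1],[[-12.3,22.6,-43],-16.1],[[-12.3,22.6,-48],-16.1],[[-12.3,22.6,-50],-16.1]])

```text
time: 20.58
tool_pos: [457.8, 403.6, 89.6]
tcp_rot: [-179.9, 0.1, 103.5]
ft_force: [-1.2, -0.0, -1.6]
finger_gap: 45.5
```

```bash
python3 snap.py j wrist side
```

```text
20.6833 [458.2 404.   90.7] [-1.7994e+02  2.0000e-02  1.0349e+02] [ 0.3  0.8 -2. ] 45.4 [36.6 16.7 92.3  0.  71.1 23.1]
```

View pics/j_wrist.png

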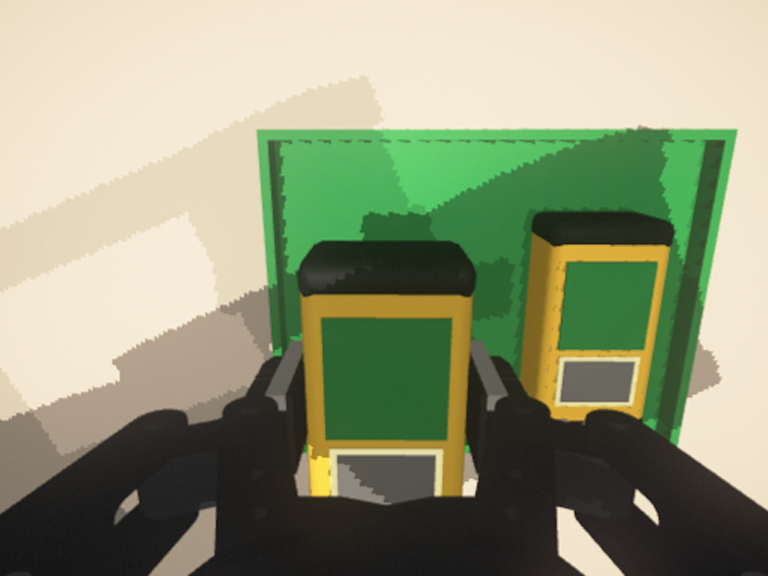

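View pics/j_side.png

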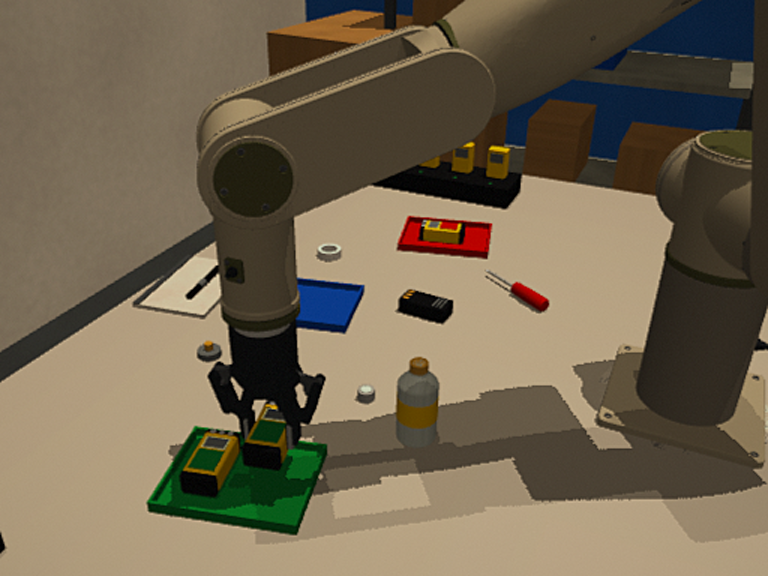

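```bash
python3 - <<'E'
from h import *
from bench import r
c=cam(r.snapshot("wrist"))
t=r.sense()["tool_pos"]; a=np.radians(13.5); u=np.array([np.cos(a),np.sin(a)])
for n,uv,z in(("outL",(257,131),16),("outL low",(271,330),16),("outR",(737,130),16),("objR-left",(551,246),34),("objR-right",(671,246),34)):
    p=ray(c,np.array(uv)/1.5,z); print(n,p.round(1),((p[:2]-t[:2])@u).round(1))
E
```

```text
outL [392.3 464.1  16. ] -50.5
outL low [411.6 383.9  16. ] -50.4
outR [572.3 507.8  16. ] 134.8
objR-left [510.5 449.9  34. ] 61.1
objR-right [554.  460.4  34. ] 105.9
```

Request:
drive_tool(moves=[[[3,0.7,-10],0],[[3,0.7,-20],0],[[3,0.7,-30],0],[[3,0.7,-40],0],[[3,0.7,-48],0],[[3,0.7,-54],0],[[3,0.7,-58],0],[[3,0.7,-59],0]])

```text
time: 21.4
tool_pos: [460.7, 404.8, 31.0]
tcp_rot: [-179.9, 0.0, 103.5]
ft_force: [-0.1, 0.5, -1.4]
finger_gap: 45.4
```

Request:
drive_tool(moves=[[[0,0,-0.3],0],[[0,0,-0.6],0],[[0,0,-0.9],0],[[0,0,-1.2],0],[[0,0,-1.5],0],[[0,0,-1.7],0],[[0,0,-1.7],0],[[0,0,-1.7],0]])

```text
time: 22.07
tool_pos: [461.5, 405.4, 30.9]
tcp_rot: [180.0, -0.0, 103.5]
ft_force: [-0.7, -0.3, 1.2]
finger_gap: 45.4
```

Request:
drive_tool(moves=[[[0,0,0],0],[[0,0,0],0],[[0,0,0],0],[[0,0,0],0],[[0,0,0],0],[[0,0,5],0],[[0,0,15],0],[[0,0,30],0]], fingers=58)

```text
time: 22.73
tool_pos: [460.4, 404.5, 60.1]
tcp_rot: [-179.9, 0.1, 103.5]
ft_force: [0.1, 0.2, -0.1]
finger_gap: 57.9
```

Request:
drive_tool(moves=[[[0,0,25],0],[[0,0,55],0],[[0,0,85],0],[[5,-20,100],5],[[10,-50,105],12],[[15,-85,105],19],[[15,-120,105],26],[[15,-155,105],33]])

```text
time: 23.4
tool_pos: [476.6, 249.0, 167.1]
tcp_rot: [179.9, 0.1, 136.9]
ft_force: [0.6, -1.6, 1.4]
finger_gap: 58.3
```

Request:
drive_tool(moves=[[[-4,-35,0],7],[[-8,-70,0],14],[[-12,-105,0],21],[[-16,-140,0],28],[[-20,-175,0],35],[[-25,-210,-5],41.5],[[-30,-245,-15],41.5],[[-35,-280,-25],41.5]], fingers=70)

```text
time: 24.07
tool_pos: [441.5, -31.7, 142.1]
tcp_rot: [-180.0, 0.2, 178.2]
ft_force: [1.2, -0.8, 0.0]
finger_gap: 70.0
```

Request:
drive_tool(moves=[[[0,-25,-10],0],[[0,-40,-20],0],[[0,-44,-20],0],[[0,-44,-20],0],[[0,-44,-20],0],[[0,-44,-20],0],[[0,-44,-20],0],[[0,-44,-20],0]])

```text
time: 24.73
tool_pos: [441.7, -73.0, 121.2]
tcp_rot: [-180.0, 0.0, 178.1]
ft_force: [0.7, -0.1, -0.3]
finger_gap: 69.9
```

```bash
python3 snap.py k wrist side
```

```text
24.8333 [441.5 -73.2 120.9] [-1.8000e+02  3.0000e-02  1.7807e+02] [ 0.1  0.6 -0.2] 69.8 [ -16.   -10.7  117.3    0.    73.4 -104. ]
```

View pics/k_wrist.png

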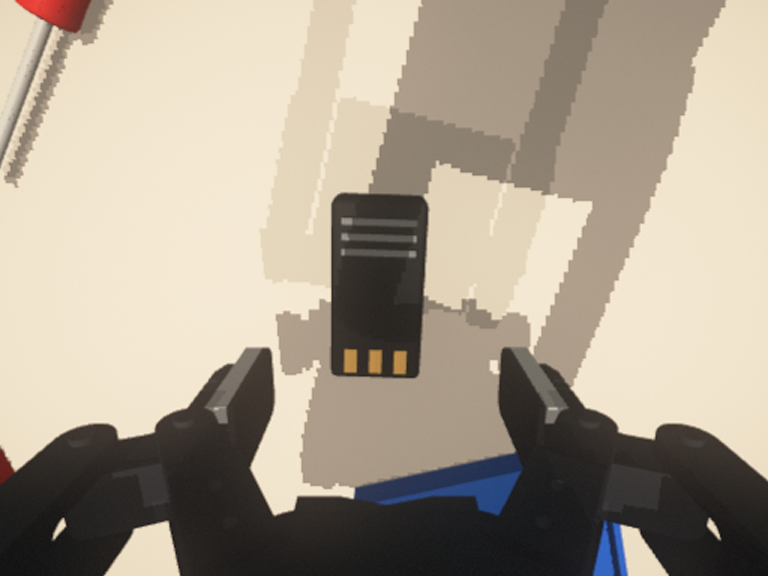

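View pics/k_side.png

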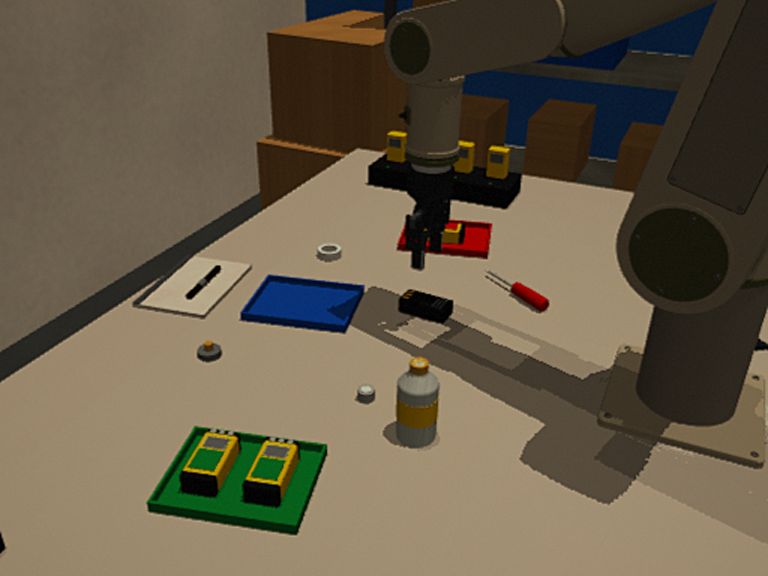

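```bash
python3 -c "
from top import *
top(331.5,427.5,332,419.5,205,370,194,376,28)"
```

```text
width 42.27990640422559 42.49370899983157 len 87.8349848491047 mid [437.45044512 -76.507775    28.        ] yaw -3.3913077045401385 [441.47889506 -73.30447651 120.79144824]
```

Request:
drive_tool(moves=[[[-4,-3,-15],-1.3],[[-4,-3,-30],-1.3],[[-4,-3,-45],-1.3],[[-4,-3,-60],-1.3],[[-4,-3,-72],-1.3],[[-4,-3,-82],-1.3],[[-4,-3,-90],-1.3],[[-4,-3,-94.6],-1.3]])

```text
time: 25.55
tool_pos: [436.9, -76.6, 25.0]
tcp_rot: [180.0, -0.1, 176.7]
ft_force: [-1.1, -0.4, -0.1]
finger_gap: 69.8
```

Request:
drive_tool(moves=[[[0,0,0],0],[[0,0,0],0],[[0,0,0],0],[[0,0,0],0],[[0,0,0],0],[[0,0,0],0],[[0,0,0],0],[[0,0,0],0]], fingers=30)

```text
time: 26.22
tool_pos: [437.8, -76.9, 26.5]
tcp_rot: [-180.0, 0.1, 176.7]
ft_force: [-0.5, 0.8, 5.3]
finger_gap: 43.2
```

Request:
drive_tool(moves=[[[0,0,5],0],[[0,0,15],0],[[0,0,30],0],[[0,0,45],0],[[0,0,60],0],[[0,0,70],0],[[0,0,75],0],[[0,0,75],0]])

```text
time: 26.88
tool_pos: [438.2, -77.0, 102.5]
tcp_rot: [-180.0, 0.1, 176.7]
ft_force: [0.1, -0.4, -1.2]
finger_gap: 43.3
```

Request:
drive_tool(moves=[[[15,5,0],2],[[40,13,0],4],[[70,23,0],6],[[100,33,0],8],[[130,43,0],10],[[160,53,0],12],[[185,62,0],14],[[205,68,0],16]])

```text
time: 27.55
tool_pos: [643.3, -7.6, 99.2]
tcp_rot: [180.0, -0.1, -167.2]
ft_force: [0.2, -0.5, -1.7]
finger_gap: 43.2
```

Request:
drive_tool(moves=[[[5,2,0],0],[[5,2,-8],0],[[5,2,-16],0],[[5,2,-24],0],[[5,2,-32],0],[[5,2,-38],0],[[5,2,-40],0],[[5,2,-40],0]])

```text
time: 28.22
tool_pos: [646.3, -6.9, 59.9]
tcp_rot: [180.0, -0.1, -167.3]
ft_force: [0.3, 0.1, -1.8]
finger_gap: 43.2
```

```bash
python3 snap.py l wrist
```

```text
28.2667 [646.9  -6.9  60.7] [ 1.7999e+02 -3.0000e-02 -1.6732e+02] [ 0.3 -0.  -1.2] 43.1 [  -5.2   23.8   86.8   -0.    69.4 -107.8]
```

View pics/l_wrist.png

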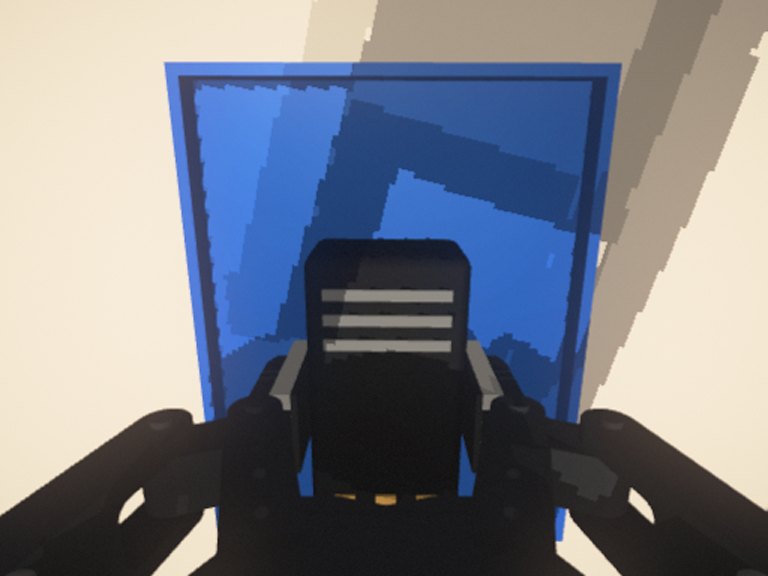

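Request:
drive_tool(moves=[[[0,0,-6],0],[[0,0,-12],0],[[0,0,-18],0],[[0,0,-23],0],[[0,0,-26],0],[[0,0,-28],0],[[0,0,-29],0],[[0,0,-29],0]])

```text
time: 28.93
tool_pos: [647.2, -6.8, 31.7]
tcp_rot: [180.0, -0.0, -167.3]
ft_force: [-0.4, 0.8, -1.9]
finger_gap: 43.3
```

Request:
drive_tool(moves=[[[0,0,-0.3],0],[[0,0,-0.6],0],[[0,0,-0.9],0],[[0,0,-1.2],0],[[0,0,-1.5],0],[[0,0,-1.7],0],[[0,0,-1.7],0],[[0,0,-1.7],0]])

```text
time: 29.6
tool_pos: [647.4, -6.8, 30.6]
tcp_rot: [-180.0, 0.0, -167.3]
ft_force: [-1.2, -0.6, 3.1]
finger_gap: 43.6
```

Request:
drive_tool(moves=[[[0,0,0],0],[[0,0,0],0],[[0,0,0],0],[[0,0,0],0],[[0,0,0],0],[[0,0,5],0],[[0,0,15],0],[[0,0,30],0]], fingers=62)

```text
time: 30.27
tool_pos: [646.2, -6.7, 59.9]
tcp_rot: [180.0, -0.1, -167.3]
ft_force: [-0.8, -0.1, 0.0]
finger_gap: 61.8
```

Request:
drive_tool(moves=[[[0,0,20],0],[[0,0,45],0],[[0,0,75],0],[[-10,0,105],0],[[-40,-20,135],0],[[-75,-45,160],0],[[-110,-70,180],0],[[-140,-90,190],0]])

```text
time: 30.93
tool_pos: [518.4, -89.7, 249.8]
tcp_rot: [-179.9, 0.3, -167.2]
ft_force: [0.6, -0.6, 0.7]
finger_gap: 62.1
```

Request:
drive_tool(moves=[[[0,0,0],0],[[0,0,0],0],[[0,0,0],0],[[0,0,0],0],[[0,0,0],0],[[0,0,0],0],[[0,0,0],0],[[0,0,0],0]])

```text
time: 31.6
tool_pos: [518.7, -88.7, 244.9]
tcp_rot: [180.0, -0.1, -167.3]
ft_force: [-0.1, -0.4, -0.1]
finger_gap: 62.2
```

```bash
python3 snap.py m wrist side scene
```

```text
31.75 [518.7 -88.9 245.3] [ 1.7999e+02 -2.0000e-02 -1.6728e+02] [ 0.1  0.2 -0.8] 62.2 [ -15.3   -3.8   97.6    0.    86.2 -118. ]
```

View pics/m_side.png

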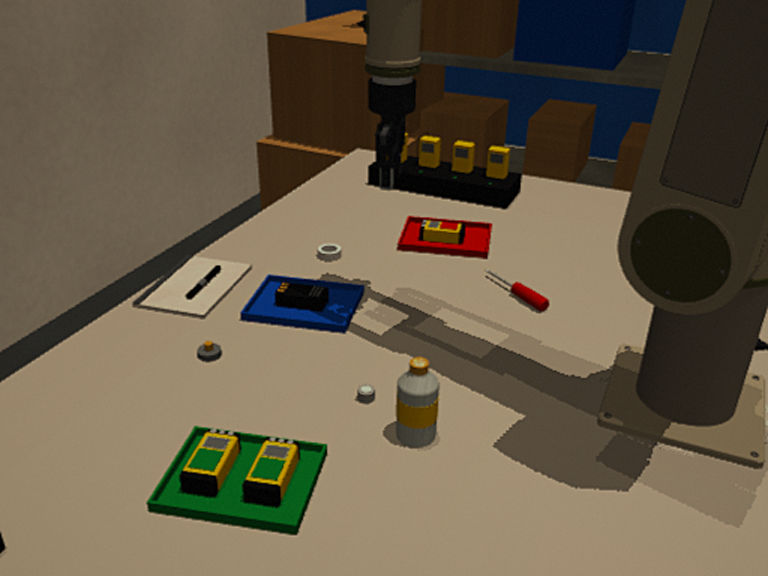

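View pics/m_scene.png

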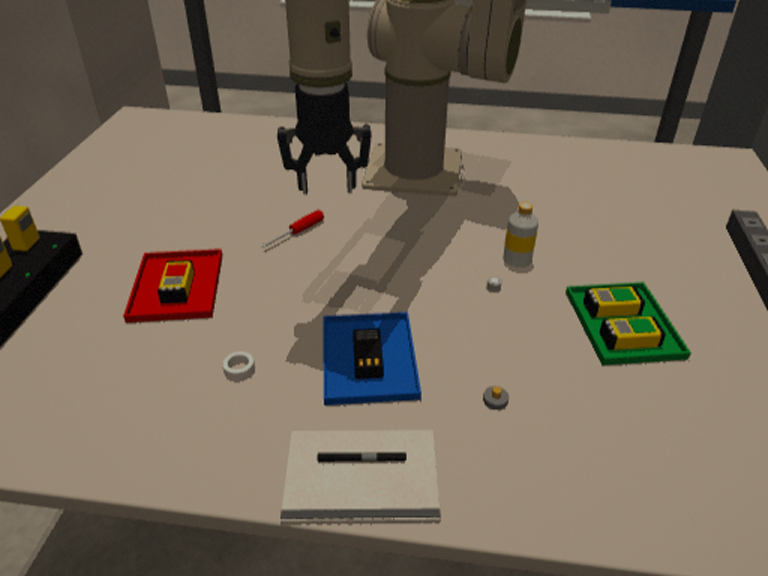

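All four instruments lie flat and face up in their trays (side picture: battery at about (302,295), the green-tagged pair at (210,462) and (272,470), faulty at (442,232)). The bottle, cell and cap have not moved, and the arm is clear.

```bash
python3 -c "
from bench import r
print(r.hand_in())"
```

```text
the job is handed in; nothing more can be done
None
```

The bench is cleared as asked, and I handed the job in at about 32 s of the 112 s allowed.

- **Order:** the red-tagged detector went into the red tray first. Both green-tagged detectors then went side by side into the green tray, and the battery pack went into the blue tray.
- **Setting down:** I lowered each one slowly until the wrist force showed contact with the tray floor, reading between 1 and 7 N, and only then opened the fingers.
- **Last checks:** the final scene and side pictures show all four face up and apparently flat, clear of each other and of the tray walls. By eye, the gas bottle, sensor cell and grey cap stand where they started. The gripper was empty and about 245 mm above the bench at hand-in.
- **Disagreements:** the close wrist pictures put the instruments about 3 to 5 mm nearer the robot along x than the first overview measurement, and up to about 3 mm off sideways. I corrected each grasp for that. No check failed.

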